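Weigh the sharps bin on the hand scale and sort it for collection

ROBOT

A 6-joint arm with a two-finger parallel gripper is mounted at the origin on a cart in front of the work surface, level with it; the furniture and walls round the work are solid. World frame = base frame: x ahead of the robot, y to its left, z up, the work surface at z = 0. Lengths are in m, angles in rad, forces in N, time in s.
With the tool pointing down it reaches from about 0.375 to 0.975 m from the base axis. Payload 3.8 kg.
Tool frame: the origin (TCP) lies midway between the tips of the shut fingers; the grasp point (between the pads) lies 19 mm behind it; z points along the fingers, y is the direction in which the jaws open and shut (so a half turn about z gives the same grasp; the last joint's range is limited). The gripper opens to 85 mm and grips with 20 to 120 N. Pads are 22 mm wide; open, the fingers measure 114 mm over their backs; the gripper's body (76 mm by 85 mm) begins 54 mm behind the grasp point. The pads swing forward as they close: fully open they stand 13 mm farther back than shut.
Start: joints at [1.31, 0.264, 1.604, -0, 1.274, -0.037], TCP at [0.15, 0.658, 0.231] pointing down, gripper open.
Joint ranges: [-2.63, 2.63], [-0.94, 2.18], [0.31, 2.57], [-1.31, 4.45], [0, 2.66], [-2.55, 2.55]. Speed limits (rad/s): [2.57, 2.57, 3.14, 3.14, 3.14, 3.14].

INTERFACE

Orientations are given as a rotation vector (axis times angle).
In Python, from workcell import bot gives the robot as it stands.
- The arm moves only by the tool drive_tool, never from a script. Its argument "deltas" is a list of rows, each an object with "hand": the opening, from 0 (shut) to 1 (fully open); "offset": the shift along the world's x, y, z in cm, a list of three; "angular": the turn, a rotation vector about the world's x, y, z in degrees, a list of three. A call has 1 to 8 rows; each row is the pose to reach, as a shift and turn from the pose commanded when the call began; what a row does not reach only later rows make up. A row lasts 1/8 s, in which the tool goes at most 62.5 mm and 10.7 degrees, less where a joint would pass 70% of its speed; a pose out of reach is approached as far as the arm can. A call with a gripper value outside its range is refused whole. The fingers move at their own pace and stop on an object; "force" is the grip in N (left out, the last holds). Time passes only in rows, so rows that repeat a pose let the fingers close. It gives the time, the measured TCP pose, the force and the opening at its end, in the units of the state.
- bot.read_state(): the state, without advancing time (a new reading comes with each control period).
- bot.read_camera(name): name is "scene" or "side" or "wrist"; returns a dict with "frame" (400x640x3 uint8, blue, green, red), "mtx" (3x3 intrinsics, pixels), "k1" (the pictures are not rectified: a ray, as slopes to the right and down, at radius r is drawn at 1 + k1 r^2 times it, then the intrinsics apply), "R" (3x3) and "t" (3): a world point X has camera coordinates R X + t. Camera axes: x right, y down, z forward; pixel columns grow to the right and rows downward; lengths in m; the calibration is good to about 2 mm. A picture is of the moment at which its call begins. There is no depth.
- bot.finish_job(): hands the job in, once; it reports no verdict.
The state is a dict: "time": time; "q": joint angles; "joint_vel": joint speeds; "joint_torque": joint torques, N m; "tool_pos": TCP position; "tcp_rot": TCP orientation; "wrist_force": force on the tool from outside, world axes, zero at the start; "torque": the same for the moment, N m; "width": opening from 0.0 (shut) to 1.0 (fully open).
Only numpy, scipy, OpenCV 4.12 (cv2) and the standard library are available. Lean on these libraries where they do the work, as an engineer would, in place of code of your own. Each camera call takes 0.05 s, during which the arm holds its last target. There are 200 camera calls.

TASK

Take the blue hand scale from its stand, hook it under the handle of the yellow sharps bin and lift until the bin hangs clear of the worktop; hold it still for about two seconds to read the weight, set the bin back down on the worktop, unhook, and hang the scale back in its stand. Then pick the bin up by its own handle with the gripper and set it down gently, upright and flat, in the red collection tray if it weighs more than half a kilo, or in the blue tray if it weighs less. Do not drop or tip the bin, or disturb the other things on the worktop.

Things in the scene. Friction and masses are not known exactly. Their poses are not given: they have to be found in the camera images.
- scale: Blue sprung hand scale, 0.2 kg. Origin: middle of its black bar handle, 14 x 14 mm in section, 112 mm long along y; the middle 70 mm can be gripped from above, across x. z up as it hangs. Neck below the bar 16 mm wide in y; housing (24 mm in x, 36 in y) from 26 to 92 mm below the origin; hook under it. At the start it hangs in the stand, frame parallel to the stand's.
- scale_face (a point): Middle of the scale's white face (front of the housing, facing the scale's -x), 59 mm below the bar: an orange pointer goes down 1 mm for each 20 g from the topmost tick; the long red line across the face is 500 g.
- hook_bow (a point): Centre of the hook's round bow, 134 mm below the bar's middle when unloaded; axes as the scale's. The hook lies in the y-z plane, of 6 mm wire, inner width 20 mm, open above. Its tip is at y = -14.5 mm and ends 6 mm above this point; the shank is at y = +13 mm, upright to 24 mm above, then bends to the axis 36 mm above. Lowest point 16 mm below.
- scale_hook (a joint): Stretch of the scale's spring, m: 0 empty, grows as the hook is pulled down, 0.046 at its stop. 0.005 m for each 100 g, so 0.025 m is 500 g (spring 196 N/m).
- bin: Small yellow sharps bin with a red lid, 96 x 66 mm, 126 mm high over the handle; weighs between 0.3 and 0.75 kg. Origin: centre of its underside, z up, long side along x. Starts standing on the worktop. Lid top 78 mm up.
- bin_handle (a point): Middle of the bin's handle bar, 121 mm above its underside. The bar runs along the bin's x, 12 mm wide, 10 mm high, free over 63 mm between its legs, 38 mm clear above the lid. The hook goes under it from the side, tip first (the scale moving along its own -y), with the bow's centre about 19 mm below this point, till that centre is under the bar; then lift.
- stand: Fixed steel bench stand for the scale, foot 104 x 136 mm. Origin on the worktop midway between two uprights (10 mm thick, 42 mm wide in x) at y = -43 and +43 mm, 76 mm clear between them, 193 mm high; z up. A bar joins them on the +x side at 85 mm height: the scale is lifted, then taken out (and brought back) on the -x side.
- stand_rest (a point): Where the middle of the scale's bar rests, 172 mm above the worktop, axes as the stand's: the bar lies along y in two open notches 18 mm wide, whose lips flare to about 32 mm and end 21 mm above this point. Raise the bar 32 mm or more to clear the lips.
- red_tray: Red tray for collection, fixed to the worktop, 142 x 112 mm outside, 134 x 104 mm inside, rim 29 mm high. Origin: centre of its underside, z up, long side along x.
- red_tray_floor (a point): Centre of the red tray's inner floor, 6 mm above the worktop.
- blue_tray: Blue tray for bins still in use, fixed, same size and axes as the red one.
- blue_tray_floor (a point): Centre of the blue tray's inner floor, 6 mm above the worktop.
- powder_jar: White jar, 41 mm wide, 66 mm high; origin under its centre. Leave alone.
- dropper_bottle: Amber dropper bottle, 34 mm wide, 109 mm high; origin under its centre. Leave alone.
- needle_box: White and orange carton, 45 x 95 x 52 mm; origin under its centre. Leave alone.
- bur_box: Small green box with a clear lid, 65 x 92 x 39 mm; origin under its centre. Leave alone.
- etch_syringe: Blue gel syringe, 117 mm long, lying; origin under its centre. Leave alone.
- tweezers: Steel tweezers, 143 mm long, lying at the far right; origin under the centre. Leave alone.
- glass_slab: Glass mixing slab, 78 x 105 x 10 mm, at the far left; origin under its centre. Leave alone.
- spatula: Thin steel hand instrument, 149 mm long, at the far left; origin under its centre. Leave alone.
- capsule_mixer: Fixed cream-coloured mixer with a black lid, about 310 x 257 mm at the foot, tapering, 335 mm high; origin under its centre. It stands behind the bin and the nearer tray; its nearest corner comes to about x = 0.49 m near y = 0.07 m. Keep the arm clear of it: pass between the bin and the trays on its robot side.

How it is judged:
On the way, in this order (a step that is already met when the one before it is completed fails the run):
1. the bin hangs still on the scale's hook, clear of the worktop, for a second and a half (height (world z) of bin above 0.006 m and value of joint scale_hook above 0.01 m and contact force between scale and bin above 1.5 N and contact force between the fingers and bin below 0.3 N and velocity of joint scale_hook between -0.012 and 0.012 m/s and angle between bin's own z axis and vertical below 0.35 rad), for 1.5 s.
2. the bin stands on the worktop again and the scale hangs in its stand, let go (height (world z) of bin below 0.003 m and angle between bin's own z axis and vertical below 0.1 rad and distance between scale and stand_rest below 0.012 m and contact force between the fingers and scale below 0.1 N), for 0.1 s.
3. the gripper carries the bin by its handle (contact force between the fingers and bin above 1 N and height (world z) of bin above 0.015 m and distance between the grasp point and bin_handle below 0.04 m), for 0.2 s.
At the end, for the whole second after the job is handed in: The bin stands flat and still on a tray floor within 40 mm of its centre: the red tray if over 500 g, the blue if under (460 to 540 g: either). The scale hangs upright and still in the stand, the middle of its bar within 12 mm of the resting point (((contact force between bin and red_tray above 4.5 N and distance between bin and red_tray_floor below 0.04 m and z of bin in the frame of red_tray_floor below 0.004 m) or (contact force between bin and blue_tray between 2 and 5.3 N and distance between bin and blue_tray_floor below 0.04 m and z of bin in the frame of blue_tray_floor below 0.004 m)) and angle between bin's own z axis and vertical below 0.06 rad and linear speed of bin below 0.02 m/s and distance between scale and stand_rest below 0.012 m and linear speed of scale below 0.03 m/s and angle between scale's own z axis and vertical below 0.25 rad); the robot touches nothing.
It fails at once if the bin is tipped over (angle between bin's own z axis and vertical above 0.7 rad).
It fails at once if the bin is rammed into a tray (contact force between bin and red_tray above 70 N or contact force between bin and blue_tray above 70 N).
It fails at once if the bin is dropped (falls freely by more than about 10 mm) (contact force between each of the fingers, scale and bin below 0.1 N and linear speed of bin above 0.45 m/s).
It fails at once if another thing is disturbed (distance of any of powder_jar, dropper_bottle, needle_box, bur_box, etch_syringe, tweezers, glass_slab, spatula from where it was at the start of the episode above 0.03 m).
It also fails if it takes over 72 s, if anything falls off the work surface, if the arm or the gripper's body presses on something with over 40 N, if the wrist force passes 120 N, or if a joint passes its speed limit or range.

## Working session

There is one attempt and no reset: what is moved stays moved. The work goes in short steps, Python scripts to look and compute and a tool call to move; the robot and the scene stay as the last step left them, time stands still between calls to the robot, and variables do not carry over. Pictures are saved under pics/ and viewed, about 8 in all and at most 12, crops included, and the job is handed in when it is done.

Besides the shell and the picture viewer there is one more tool, called after ">>>" as a command line: name --argument value ..., lists and objects as JSON in quotes. drive_tool: Moves the arm, as the interface text tells. Its arguments: {"type":"object","properties":{"deltas":{"type":"array"},"force":{"type":"number"}},"required":["deltas"]}

```bash
mkdir -p pics
cat > h.py <<'E'
import numpy as np, cv2
from workcell import bot
def ray(c,u,v):
    K=np.array(c["mtx"]);p=cv2.undistortPoints(np.array([[[u,v]]],float),K,np.array([c["k1"],0,0,0,0.]))[0,0]
    R=np.array(c["R"]);t=np.array(c["t"]);o=-R.T@t;d=R.T@np.array([p[0],p[1],1.]);return o,d/np.linalg.norm(d)
def onz(c,u,v,z):
    o,d=ray(c,u,v);return o+d*(z-o[2])/d[2]
def tri(r1,r2):
    A=np.array([r1[1],-r2[1]]).T;s=np.linalg.lstsq(A,r2[0]-r1[0],rcond=None)[0]
    a=r1[0]+s[0]*r1[1];b=r2[0]+s[1]*r2[1];return (a+b)/2,np.linalg.norm(a-b)
def proj(c,X):
    x=np.array(c["R"])@np.array(X)+np.array(c["t"]);x=x/x[2]
    r2=x[0]**2+x[1]**2;k=1+c["k1"]*r2;K=np.array(c["mtx"]);return (K@[x[0]*k,x[1]*k,1])[:2]
E
python3 - <<'E'
from h import *
import pickle
cs={n:bot.read_camera(n) for n in("scene","side","wrist")}
pickle.dump(cs,open("c0.pkl","wb"))
for n,c in cs.items():
    cv2.imwrite(f"pics/{n}0.png",c["frame"]);R=np.array(c["R"]);print(n,-R.T@np.array(c["t"]),R[2],c["k1"],c["mtx"][0][0])
s=bot.read_state();print(s["tool_pos"],s["tcp_rot"],s["width"],s["time"])
E
```

```text
scene [-0.07798784  1.19630553  1.37964189] [ 0.33887289 -0.60984821 -0.71641491] -0.01483846219185051 489.08008254103936
side [0.24877345 1.54086775 0.72398156] [ 0.17625699 -0.9065421  -0.3835556 ] -0.010346692278768284 407.57406342791063
wrist [0.06909385 0.675678   0.37214555] [ 0.31363936 -0.07341876 -0.94669955] -0.04920897874471792 349.91218826846597
[0.14967797 0.6575705  0.23019453] [-3.50776486e-01 -3.12168810e+00  2.88117234e-03] 1.0028099617813795 0.15
```

View pics/scene0.png

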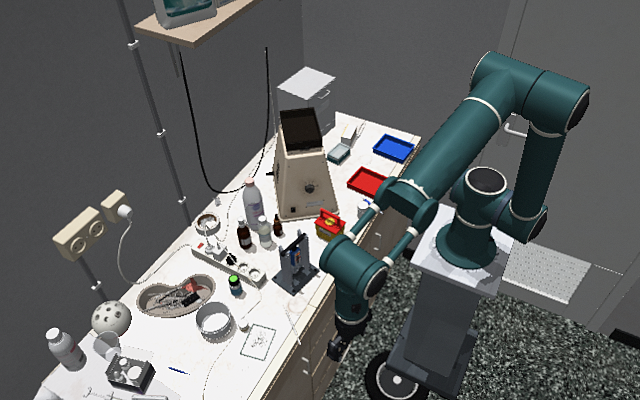

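View pics/side0.png

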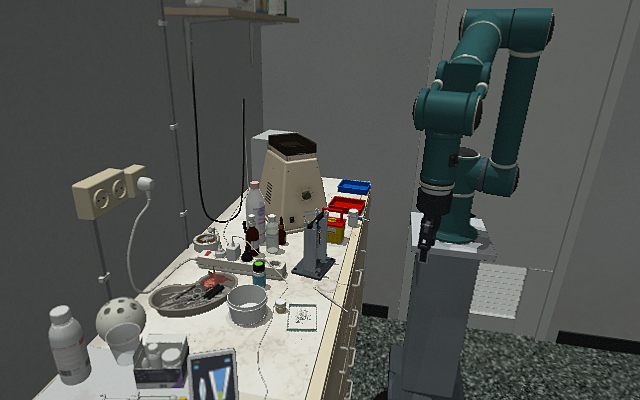

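The scene view shows the stand near (295,265), bin (330,222), red tray (367,183) and blue tray (393,148). The side view shows the stand near (318,245), bin (336,230) and trays (347,205) and (354,186). I'll zoom in on these.

Run:
```python
from h import *
import pickle
cs=pickle.load(open("c0.pkl","rb"))
a=cs["scene"]["frame"][130:300,260:420];b=cs["side"]["frame"][170:290,285:385]
A=cv2.resize(a,None,fx=3,fy=3,interpolation=cv2.INTER_CUBIC);B=cv2.resize(b,None,fx=3,fy=3,interpolation=cv2.INTER_CUBIC)
o=np.zeros((510,800,3),np.uint8);o[:,:480]=A;o[:360,490:790]=B;cv2.imwrite("pics/z0.png",o)
c=cs["scene"]
for n,u,v,z in[("stand",295,275,0),("bin",330,238,0),("red",367,183,.01),("blue",393,149,.01)]:print(n,onz(c,u,v,z))
for n in("scene","side"):
  c=cs[n];H=cv2.cvtColor(c["frame"],cv2.COLOR_BGR2HSV)
  for nm,lo,hi in[("red",(0,170,60),(6,255,255)),("red2",(174,170,60),(180,255,255)),("yel",(18,150,80),(32,255,255)),("blue",(105,170,60),(125,255,255))]:
    m=cv2.inRange(H,lo,hi);k,l,st,ce=cv2.connectedComponentsWithStats(m)
    for i in range(1,k):
      if st[i,4]>25:print(n,nm,st[i],ce[i].round(1))
```

```text
stand [0.474052   0.39161652 0.        ]
bin [0.44280021 0.19234896 0.        ]
red [ 0.43778999 -0.12079255  0.01      ]
blue [ 0.42489633 -0.3631371   0.01      ]
scene red [347 167  40  31 654] [365.9 181.5]
scene red [314 208  31  26 327] [329.2 221.6]
scene yel [325 218  10   7  51] [329.4 221.1]
scene yel [316 226  20  15  84] [324.8 234.8]
scene blue [373 134  41  29 672] [393.3 147.9]
side red [322 196  44  32 547] [343.7 207.6]
side yel [327 226  15  17 159] [334.6 235.2]
side blue [337 179  34  16 363] [353.9 186.6]
```

View pics/z0.png

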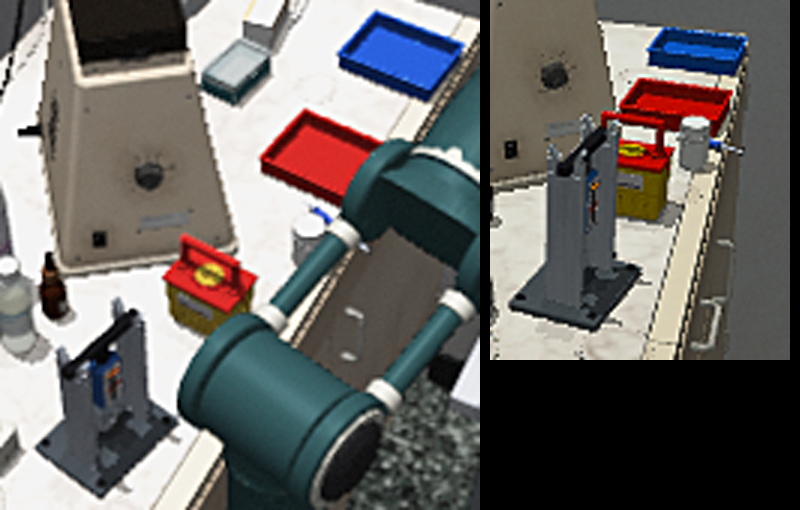

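Run:
```python
from h import *
import pickle
cs=pickle.load(open("c0.pkl","rb"));a,b=cs["scene"],cs["side"]
P={}
for n,p,q in[("bar near",(283.3,253.3),(309.3,226.7)),("bar far",(304.3,235.7),(323.3,213.3)),("handle L",(321.5,211),(323.5,210)),("handle R",(339.3,220),(341.7,212.7))]:
  P[n],e=tri(ray(a,*p),ray(b,*q));print(n,P[n].round(4),round(e,4),"z-plane",onz(a,*p,.172 if "bar" in n else .121).round(4),onz(b,*q,.172 if "bar" in n else .121).round(4))
# foot & tray corners
for n,p in [("f1",(38,445)),("f2",(100,494)),("f3",(178,421)),("f4",(120,380))]:print(n,onz(a,260+p[0]/3,130+p[1]/3,.0).round(4))
for n,p in [("f1",(511,300)),("f2",(597,327)),("f3",(640,268)),("f4",(570,250))]:print("side",n,onz(b,285+(p[0]-490)/3,170+p[1]/3,.0).round(4))
for n,c,m in(("scene",a,1),("side",b,1)):
  H=cv2.cvtColor(c["frame"],cv2.COLOR_BGR2HSV)
  for nm,lo,hi in[("red",(0,150,40),(8,255,255)),("blue",(103,150,50),(125,255,255))]:
    mk=cv2.inRange(H,lo,hi);cn=max(cv2.findContours(mk,0,2)[0],key=cv2.contourArea)
    ap=cv2.approxPolyDP(cn,3,True)[:,0];print(n,nm);print([(list(map(int,x)),onz(c,*x,.029)[:2].round(3).tolist()) for x in ap])
```

```text
bar near [0.4811 0.435  0.1666] 0.0005 z-plane [0.4783 0.4384 0.172 ] [0.4791 0.4455 0.172 ]
bar far [0.4529 0.3512 0.1783] 0.0009 z-plane [0.4552 0.3469 0.172 ] [0.4557 0.3371 0.172 ]
handle L [0.4824 0.1803 0.1136] 0.0001 z-plane [0.4792 0.1862 0.121 ] [0.4795 0.1969 0.121 ]
handle R [0.4112 0.1874 0.1124] 0.0048 z-plane [0.4053 0.1951 0.121 ] [0.4113 0.204  0.121 ]
f1 [ 0.5344  0.4385 -0.    ]
f2 [0.4395 0.4619 0.    ]
f3 [0.4096 0.3363 0.    ]
f4 [0.4976 0.3161 0.    ]
side f1 [0.5373 0.4308 0.    ]
side f2 [0.4359 0.4603 0.    ]
side f3 [0.4107 0.3301 0.    ]
side f4 [0.4973 0.3092 0.    ]
scene red
[([361, 166], [0.494, -0.182]), ([347, 186], [0.493, -0.051]), ([372, 198], [0.38, -0.036]), ([387, 177], [0.374, -0.17])]
scene blue
[([384, 134], [0.491, -0.418]), ([374, 145], [0.5, -0.329]), ([374, 152], [0.482, -0.287]), ([401, 163], [0.355, -0.274]), ([413, 144], [0.354, -0.411])]
side red
[([365, 200], [0.354, -0.164]), ([334, 196], [0.497, -0.176]), ([330, 207], [0.493, -0.046]), ([322, 207], [0.527, -0.038]), ([322, 211], [0.519, 0.004]), ([342, 213], [0.434, 0.003]), ([335, 223], [0.448, 0.105]), ([328, 221], [0.478, 0.093]), ([328, 225], [0.471, 0.129]), ([344, 226], [0.41, 0.123]), ([342, 213], [0.434, 0.003]), ([352, 207], [0.401, -0.07]), ([359, 210], [0.369, -0.046]), ([359, 215], [0.363, 0.005])]
side blue
[([337, 186], [0.504, -0.309]), ([338, 191], [0.489, -0.244]), ([366, 194], [0.356, -0.239]), ([370, 182], [0.351, -0.41]), ([343, 179], [0.489, -0.419])]
```

Stand is at about (0.470, 0.388) with yaw about -14°. The bin handle is at about (0.442, 0.192) with yaw about -7°. The red tray is near (0.437,-0.11) and the blue near (0.424,-0.35). I'll move above the stand and turn the jaws across the bar.

>>> drive_tool --deltas '[{"hand":1,"offset":[2,-1.5,3],"angular":[0,0,-10]},{"hand":1,"offset":[6,-4.5,7],"angular":[0,0,-20]},{"hand":1,"offset":[10.5,-8,10],"angular":[0,0,-30]},{"hand":1,"offset":[15,-12,10],"angular":[0,0,-40]},{"hand":1,"offset":[19.5,-16,10],"angular":[0,0,-50]},{"hand":1,"offset":[24,-20,10],"angular":[0,0,-60]},{"hand":1,"offset":[27,-23,10],"angular":[0,0,-70]},{"hand":1,"offset":[29.5,-25,10],"angular":[0,0,-80]}]' --force 50

```text
time: 1.15
tool_pos: [0.446, 0.4063, 0.331]
tcp_rot: [2.283, 2.158, -0.001]
wrist_force: [0.9, 0.3, -0.0]
width: 0.998
```

>>> drive_tool --deltas '[{"hand":1,"offset":[1.5,-1,0],"angular":[0,0,-8]},{"hand":1,"offset":[2.2,-1.5,0],"angular":[0,0,-11]},{"hand":1,"offset":[2.2,-1.5,0],"angular":[0,0,-11]},{"hand":1,"offset":[2.2,-1.5,0],"angular":[0,0,-11]}]'

```text
time: 1.65
tool_pos: [0.4664, 0.3933, 0.331]
tcp_rot: [-2.471, -1.939, 0.001]
wrist_force: [-0.1, 0.6, 0.4]
width: 1.001
```

Run:
```python
from h import *
import pickle
cs={n:bot.read_camera(n) for n in("scene","side","wrist")}
pickle.dump(cs,open("c1.pkl","wb"))
o=np.zeros((500,800,3),np.uint8)
o[:400,:640]=cs["wrist"]["frame"]
o[340:500,640:800]=cs["scene"]["frame"][140:300,260:420]
cv2.imwrite("pics/w1.png",o)
c=cs["wrist"];R=np.array(c["R"]);print(-R.T@np.array(c["t"]),R)
s=bot.read_state();print(s["tool_pos"],s["tcp_rot"],s["q"],s["wrist_force"])
for n,X in(("rest",[.467,.3925,.172]),("handle",[.442,.192,.121])):print(n,proj(c,X))
```

```text
[0.48635006 0.47355752 0.4732556 ] [[ 9.71067568e-01 -2.38804872e-01 -1.10404864e-04]
 [-2.26071120e-01 -9.19436250e-01  3.21758963e-01]
 [-7.69391182e-02 -3.12424734e-01 -9.46821608e-01]]
[0.46632707 0.39352033 0.33125054] [-2.47135606e+00 -1.93941942e+00  1.85596719e-04] [6.60047467e-01 9.69178287e-02 1.61753911e+00 1.04840250e-04
 1.42725443e+00 9.00071911e-01] [-0.44454893 -0.04570459  0.50733795]
rest [319.95815374 178.4324533 ]
handle [339.0875141  325.88660553]
```

View pics/w1.png

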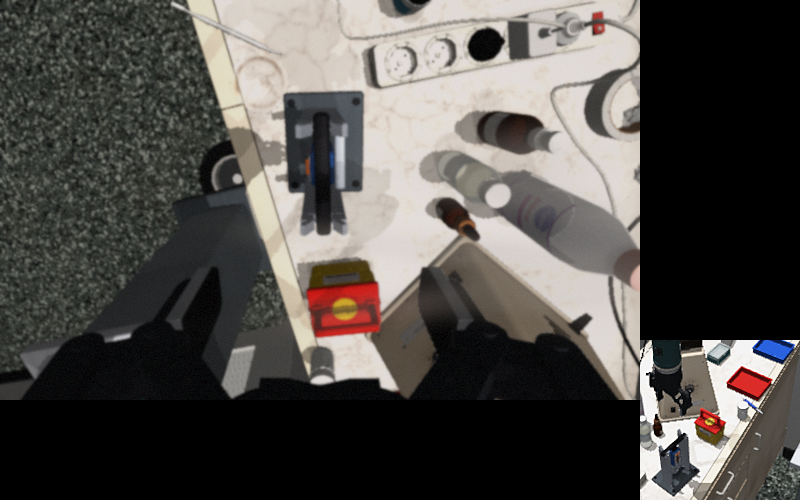

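The wrist view shows the scale bar upright at column 321, from row 115 to 232, parallel to image vertical. The bin is at (345,300) with its yellow disc at (344,309). Next I'll measure the bar and the lid.

Run:
```python
from h import *
import pickle
cs=pickle.load(open("c1.pkl","rb"));c=cs["wrist"];f=c["frame"];H=cv2.cvtColor(f,cv2.COLOR_BGR2HSV)
m=((f.max(2)<40)*255).astype(np.uint8);m[:,:305]=0;m[:,340:]=0;m[:100]=0;m[245:]=0
cn=max(cv2.findContours(m,0,2)[0],key=cv2.contourArea);r=cv2.minAreaRect(cn);print(r,cv2.boundingRect(cn))
x,y,w,h=cv2.boundingRect(cn)
for k in range(y,y+h,8):
  xs=np.where(m[k]>0)[0];print(k,xs.min(),xs.max(),end="; ")
bx=cv2.boxPoints(r);print();print([onz(c,*p,.179).round(4).tolist() for p in bx])
mk=cv2.inRange(H,(0,150,40),(8,255,255))|cv2.inRange(H,(174,150,40),(180,255,255))
cn=max(cv2.findContours(mk,0,2)[0],key=cv2.contourArea);r=cv2.minAreaRect(cn);print(r)
print([onz(c,*p,.078).round(4).tolist() for p in cv2.boxPoints(r)],[onz(c,*p,.126).round(4).tolist() for p in cv2.boxPoints(r)])
o=np.zeros((480,800,3),np.uint8)
o[:,:400]=cv2.resize(f[250:346,300:380],(400,480),interpolation=cv2.INTER_CUBIC)
s=cs["scene"];o[:,400:]=cv2.resize(s["frame"][200:280,280:346+1],(400,480),interpolation=cv2.INTER_CUBIC)
cv2.imwrite("pics/z1.png",o)
```

```text
((320.86724853515625, 167.02517700195312), (110.19501495361328, 18.528759002685547), 88.72696685791016) (311, 112, 21, 111)
112 317 324; 120 313 328; 128 314 328; 136 312 328; 144 313 329; 152 314 328; 160 314 328; 168 315 329; 176 305 329; 184 314 330; 192 315 330; 200 315 330; 208 315 330; 216 317 329; 
[[0.4733, 0.4511, 0.179], [0.4881, 0.4478, 0.179], [0.4678, 0.3522, 0.179], [0.4513, 0.3558, 0.179]]
((343.42352294921875, 309.005859375), (50.54299545288086, 70.6374740600586), 85.60128784179688)
[[0.4087, 0.2292, 0.078], [0.4998, 0.2151, 0.078], [0.4902, 0.1344, 0.078], [0.3934, 0.149, 0.078]] [[0.4181, 0.2589, 0.126], [0.4981, 0.2465, 0.126], [0.4898, 0.1756, 0.126], [0.4047, 0.1884, 0.126]]
```

View pics/z1.png

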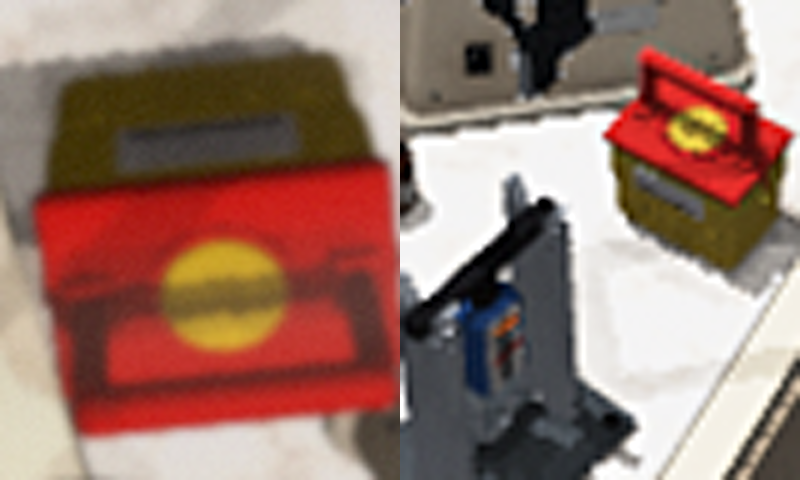

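The left crop shows the handle's top face as the bright strip from (85,418) to (388,388), sitting in front of the lid. This agrees with the handle estimate. I'll go down to the bar now.

>>> drive_tool --deltas '[{"hand":1,"offset":[0.15,-0.2,-4],"angular":[0,0,1]},{"hand":1,"offset":[0.15,-0.2,-8],"angular":[0,0,1]},{"hand":1,"offset":[0.15,-0.2,-12],"angular":[0,0,1]},{"hand":1,"offset":[0.15,-0.2,-15],"angular":[0,0,1]},{"hand":1,"offset":[0.15,-0.2,-17],"angular":[0,0,1]},{"hand":1,"offset":[0.15,-0.2,-17.8],"angular":[0,0,1]},{"hand":0.5,"offset":[0.15,-0.2,-17.8],"angular":[0,0,1]},{"hand":0.3,"offset":[0.15,-0.2,-17.8],"angular":[0,0,1]}]'

```text
time: 2.8
tool_pos: [0.4692, 0.3919, 0.1549]
tcp_rot: [2.455, 1.96, 0.004]
wrist_force: [0.9, 0.1, 0.3]
width: 0.606
```

Run:
```python
from h import *
import pickle
c=pickle.load(open("c1.pkl","rb"))["wrist"]
f=lambda x,y,z:onz(c,300+x/5,250+y/5,z).round(4)
print("handle top",f(85,418,.126),f(388,388,.126)); print("lid near",f(38,205,.078),f(385,165,.078)); print("disc",f(223,296,.078))
s=bot.read_state();print(s["tool_pos"],s["width"],s["wrist_force"])
cs={n:bot.read_camera(n) for n in("scene","side","wrist")};pickle.dump(cs,open("c2.pkl","wb"))
o=np.zeros((400,800,3),np.uint8)
o[:,:400]=cs["wrist"]["frame"][:,150:550]
o[:,400:]=cv2.resize(cs["side"]["frame"][170:290,280:400],(400,400))
cv2.imwrite("pics/w2.png",o)
```

```text
handle top [0.414  0.1912 0.126 ] [0.4873 0.1822 0.126 ]
lid near [0.4087 0.2222 0.078 ] [0.4996 0.2122 0.078 ]
disc [0.4498 0.1826 0.078 ]
[0.46918797 0.3918973  0.15490041] 0.6064573111018462 [0.87359377 0.12235885 0.33254543]
```

View pics/w2.png

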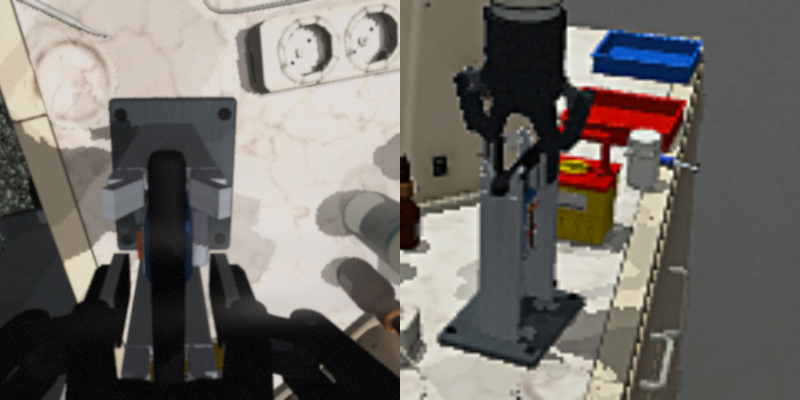

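The bar lies between the open fingers, in the middle to within about 2 mm. The bin centre is refined to about (0.450, 0.185) with yaw about -7°. Now closing the gripper.

>>> drive_tool --deltas '[{"hand":0.2,"offset":[-0.1,0,0],"angular":[0,0,0]},{"hand":0,"offset":[-0.1,0,0],"angular":[0,0,0]},{"hand":0,"offset":[-0.1,0,0],"angular":[0,0,0]},{"hand":0,"offset":[-0.1,0,0],"angular":[0,0,0]},{"hand":0,"offset":[-0.1,0,0],"angular":[0,0,0]}]' --force 60

```text
time: 3.58
tool_pos: [0.4676, 0.3914, 0.1541]
tcp_rot: [2.456, 1.959, 0.002]
wrist_force: [-1.2, -1.0, 4.8]
width: 0.147
```

Run:
```python
from h import *
s=bot.read_state();print(s["time"],s["tool_pos"],s["tcp_rot"],s["width"],s["wrist_force"],s["torque"])
```

```text
3.575 [0.46763417 0.39138555 0.15406481] [2.45560936e+00 1.95942626e+00 1.60304836e-03] 0.14653945008928096 [-1.20650576 -0.9707685   4.83521949] [-0.09318861  0.07682945  0.00612394]
```

>>> drive_tool --deltas '[{"hand":0,"offset":[0,0,1],"angular":[0,0,0]},{"hand":0,"offset":[0,0,2.5],"angular":[0,0,0]},{"hand":0,"offset":[0,0,4.5],"angular":[0,0,0]},{"hand":0,"offset":[0,0,7.5],"angular":[0,0,0]},{"hand":0,"offset":[0,0,11],"angular":[0,0,0]},{"hand":0,"offset":[0,0,14.5],"angular":[0,0,0]},{"hand":0,"offset":[0,0,17],"angular":[0,0,0]},{"hand":0,"offset":[0,0,18.5],"angular":[0,0,0]}]'

```text
time: 4.58
tool_pos: [0.4676, 0.3916, 0.3416]
tcp_rot: [-2.455, -1.959, -0.006]
wrist_force: [-0.0, -0.4, -1.8]
width: 0.153
```

>>> drive_tool --deltas '[{"hand":0,"offset":[-0.1,-2,0],"angular":[0,0,1]},{"hand":0,"offset":[-0.3,-5,0],"angular":[0,0,3]},{"hand":0,"offset":[-0.6,-9,0],"angular":[0,0,4]},{"hand":0,"offset":[-0.9,-12.5,0],"angular":[0,0,5.8]},{"hand":0,"offset":[-1.1,-14.5,-3],"angular":[0,0,5.8]},{"hand":0,"offset":[-1.1,-14.7,-7],"angular":[0,0,5.8]},{"hand":0,"offset":[-1.1,-14.7,-10.5],"angular":[0,0,5.8]},{"hand":0,"offset":[-1.1,-14.7,-12],"angular":[0,0,5.8]}]'

```text
time: 5.58
tool_pos: [0.4546, 0.2433, 0.2158]
tcp_rot: [-2.352, -2.08, 0.007]
wrist_force: [-0.9, -0.8, -2.2]
width: 0.15
```

>>> drive_tool --deltas '[{"hand":0,"offset":[0,0,0],"angular":[0,0,0]},{"hand":0,"offset":[0,0,0],"angular":[0,0,0]}]'

```text
time: 5.82
tool_pos: [0.4573, 0.2448, 0.2201]
tcp_rot: [2.353, 2.081, 0.004]
wrist_force: [0.2, 0.8, -1.4]
width: 0.151
```

Run:
```python
from h import *
import pickle
cs={n:bot.read_camera(n) for n in("scene","side","wrist")};pickle.dump(cs,open("c3.pkl","wb"))
s=bot.read_state();print(s["time"],s["tool_pos"],s["tcp_rot"],s["width"],s["wrist_force"],s["torque"])
o=np.zeros((560,800,3),np.uint8)
o[:280,:448]=cv2.resize(cs["wrist"]["frame"],(448,280))
o[280:,:448]=cv2.resize(cs["scene"]["frame"][170:250,266:394],(448,280),interpolation=cv2.INTER_CUBIC)
o[:400,448:]=cv2.resize(cs["side"]["frame"][150:250,290:378],(352,400),interpolation=cv2.INTER_CUBIC)
cv2.imwrite("pics/w3.png",o)
```

```text
5.975 [0.45731131 0.24474622 0.22003545] [2.35254452 2.08088585 0.00447564] 0.15147524091972386 [ 0.70113735 -0.18284838 -1.76119137] [ 0.02795243 -0.0379561   0.03184902]
```

View pics/w3.png

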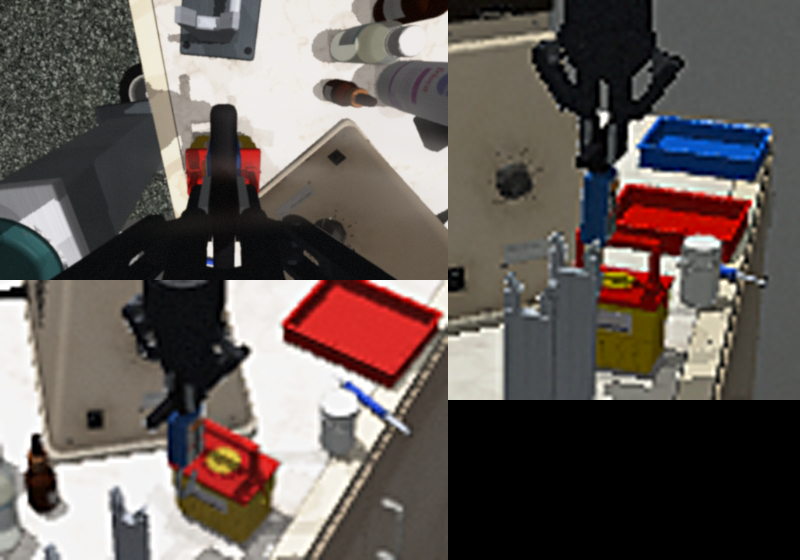

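The scale is gripped (about 1.8 N, as expected). It hangs above and beside the +y side of the bin, with the housing near side pixel (328,201). I'll check the consistency of its y position and the handle by projecting.

Run:
```python
from h import *
import pickle
cs=pickle.load(open("c3.pkl","rb"));c0=pickle.load(open("c0.pkl","rb"))
H=np.array([.450,.185,.121]);x=np.array([.9925,-.122,0]);y=np.array([.122,.9925,0])
for n in("scene","side"):
  print(n,"handle ends",proj(c0[n],H-.0375*x).round(1),proj(c0[n],H+.0375*x).round(1))
  f=cs[n]["frame"];hs=cv2.cvtColor(f,cv2.COLOR_BGR2HSV);m=cv2.inRange(hs,(98,110,30),(125,255,255));m[:,:300]=0;m[:180]=0;m[240:]=0
  k,l,st,ce=cv2.connectedComponentsWithStats(m);print([(st[i].tolist(),ce[i].round(1).tolist()) for i in range(1,k) if st[i,4]>12])
  S=np.array([.4573,.2447,.238])
  P=[S+a*x+b*y+[0,0,d] for a in(-.012,.012) for b in(-.018,.018) for d in(-.026,-.092)]
  P=np.array([proj(cs[n],p) for p in P]);print("housing bbox",P.min(0).round(1),P.max(0).round(1), "hook bow",proj(cs[n],S-[0,0,.134]).round(1))
  # red contours in handle region
  m=cv2.inRange(cv2.cvtColor(c0[n]["frame"],cv2.COLOR_BGR2HSV),(0,150,40),(8,255,255))
```

```text
scene handle ends [338.1 218.2] [320.3 209.1]
[([364, 199, 12, 10, 29], [370.1, 203.8]), ([314, 207, 9, 16, 80], [316.6, 213.8])]
housing bbox [312.4 201.4] [325.  224.4] hook bow [319.2 227.7]
side handle ends [341.9 211.1] [322.3 208. ]
[([337, 180, 34, 15, 400], [353.8, 186.7]), ([323, 192, 9, 20, 114], [326.6, 201.3])]
housing bbox [322.6 189.8] [332.9 211.9] hook bow [327.  220.3]
```

>>> drive_tool --deltas '[{"hand":0,"offset":[0,0,-0.2],"angular":[0,0,0]},{"hand":0,"offset":[-0.2,-1.5,-0.2],"angular":[0,0,0]},{"hand":0,"offset":[-0.4,-3,-0.2],"angular":[0,0,0]},{"hand":0,"offset":[-0.5,-4,-0.2],"angular":[0,0,0]},{"hand":0,"offset":[-0.6,-5,-0.2],"angular":[0,0,0]},{"hand":0,"offset":[-0.7,-5.9,-0.2],"angular":[0,0,0]},{"hand":0,"offset":[-0.7,-5.9,-0.2],"angular":[0,0,0]},{"hand":0,"offset":[-0.7,-5.9,-0.2],"angular":[0,0,0]}]'

```text
time: 6.98
tool_pos: [0.4494, 0.1853, 0.2164]
tcp_rot: [-2.353, -2.081, -0.001]
wrist_force: [0.6, 0.0, -2.1]
width: 0.15
```

Run:
```python
from h import *
import pickle
cs={n:bot.read_camera(n) for n in("scene","side")};pickle.dump(cs,open("c4.pkl","wb"))
s=bot.read_state();print(s["time"],s["tool_pos"],s["tcp_rot"],s["width"],s["wrist_force"],s["torque"])
o=np.zeros((480,800,3),np.uint8)
o[:,:400]=cv2.resize(cs["scene"]["frame"][190:250,300:350],(400,480),interpolation=cv2.INTER_CUBIC)
o[:,400:]=cv2.resize(cs["side"]["frame"][185:245,310:360],(400,480),interpolation=cv2.INTER_CUBIC)
cv2.imwrite("pics/w4.png",o)
```

```text
7.075 [0.44937172 0.18545423 0.21630077] [-2.35291986e+00 -2.08149458e+00 -1.49527438e-04] 0.15171218565760938 [-0.30979021  0.10175016 -2.94696712] [-0.0081002  -0.01858365  0.0009542 ]
```

View pics/w4.png

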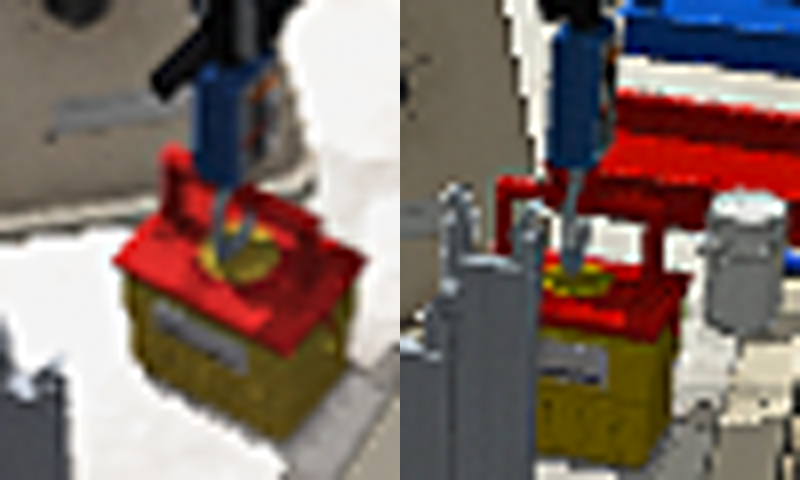

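The scene crop shows the hook's J under the handle, with the shank near (222,215) and the tip vanishing behind the bar near (250,215). I'll project the expected points to see whether it is in far enough.

Run:
```python
from h import *
import pickle
cs=pickle.load(open("c4.pkl","rb"))
S=np.array([.4494,.1854,.2343]);y=np.array([.122,.9925,0])
for n,u0,v0 in(("scene",300,190),("side",310,185)):
  f=lambda X:((proj(cs[n],X)-[u0,v0]+.5)*8-(0 if n=="scene" else 0)).round(0)
  B=S-[0,0,.134]
  print(n,"tip",f(B-.0145*y+[0,0,.006]),"bottom",f(B-[0,0,.013]),"shank bend",f(B+.013*y+[0,0,.024]),"shank low",f(B+.013*y),"axis",f(B+[0,0,.036]),"handle",f([.45,.186,.121]),f([.4129,.190,.121]),f([.4872,.181,.121]),"lid ctr",f([.45,.186,.078]))
```

```text
scene tip [256. 196.] bottom [238. 246.] shank bend [220. 207.] shank low [221. 244.] axis [237. 170.] handle [236. 194.] [308. 230.] [165. 158.] lid ctr [236. 260.]
side tip [189. 218.] bottom [178. 267.] shank bend [173. 205.] shank low [171. 253.] axis [182. 170.] handle [180. 201.] [259. 213.] [102. 189.] lid ctr [176. 286.]
```

The fit looks good, though the disc suggests the bin sits about 3 mm further in -y. I'll go in another 3 mm and lift slowly.

>>> drive_tool --deltas '[{"hand":0,"offset":[0,-0.3,0],"angular":[0,0,0]},{"hand":0,"offset":[0,-0.3,0.5],"angular":[0,0,0]},{"hand":0,"offset":[0,-0.3,1.1],"angular":[0,0,0]},{"hand":0,"offset":[0,-0.3,1.7],"angular":[0,0,0]},{"hand":0,"offset":[0,-0.3,2.3],"angular":[0,0,0]},{"hand":0,"offset":[0,-0.3,2.8],"angular":[0,0,0]},{"hand":0,"offset":[0,-0.3,3.3],"angular":[0,0,0]},{"hand":0,"offset":[0,-0.3,3.8],"angular":[0,0,0]}]' --force 80

```text
time: 8.07
tool_pos: [0.4491, 0.182, 0.2541]
tcp_rot: [-2.353, -2.081, 0.001]
wrist_force: [-0.2, 0.4, -5.2]
width: 0.148
```

Run:
```python
from h import *
import pickle
cs={n:bot.read_camera(n) for n in("scene","side")};pickle.dump(cs,open("c5.pkl","wb"))
s=bot.read_state();print(s["time"],s["tool_pos"],s["width"],s["wrist_force"],s["torque"])
o=np.zeros((480,800,3),np.uint8)
o[:,:400]=cv2.resize(cs["scene"]["frame"][190:250,300:350],(400,480),interpolation=cv2.INTER_CUBIC)
o[:,400:]=cv2.resize(cs["side"]["frame"][185:245,310:360],(400,480),interpolation=cv2.INTER_CUBIC)
cv2.imwrite("pics/w5.png",o)
```

```text
8.175 [0.44930658 0.18214923 0.25453772] 0.1429572433944809 [-0.3890031   0.8337778  -4.62846834] [-0.11311629 -0.04492636 -0.01367118]
```

The load has risen about 2.5 N, which matches a spring stretch of about 12 mm, so the hook has engaged. Lifting on.

>>> drive_tool --deltas '[{"hand":0,"offset":[0,0,0.4],"angular":[0,0,0]},{"hand":0,"offset":[0,0,0.8],"angular":[0,0,0]},{"hand":0,"offset":[0,0,1.2],"angular":[0,0,0]},{"hand":0,"offset":[0,0,1.6],"angular":[0,0,0]},{"hand":0,"offset":[0,0,2.0],"angular":[0,0,0]},{"hand":0,"offset":[0,0,2.4],"angular":[0,0,0]},{"hand":0,"offset":[0,0,2.8],"angular":[0,0,0]},{"hand":0,"offset":[0,0,3.2],"angular":[0,0,0]}]'

```text
time: 9.18
tool_pos: [0.4493, 0.1822, 0.2866]
tcp_rot: [-2.353, -2.081, 0.0]
wrist_force: [0.3, 0.2, -6.4]
width: 0.141
```

>>> drive_tool --deltas '[{"hand":0,"offset":[0,0,0.4],"angular":[0,0,0]},{"hand":0,"offset":[0,0,0.8],"angular":[0,0,0]},{"hand":0,"offset":[0,0,1.1],"angular":[0,0,0]},{"hand":0,"offset":[0,0,1.3],"angular":[0,0,0]},{"hand":0,"offset":[0,0,1.4],"angular":[0,0,0]},{"hand":0,"offset":[0,0,1.4],"angular":[0,0,0]}]'

```text
time: 9.93
tool_pos: [0.4493, 0.1822, 0.3003]
tcp_rot: [-2.353, -2.081, 0.0]
wrist_force: [0.3, 0.3, -7.0]
width: 0.148
```

Run:
```python
from h import *
import pickle
cs={n:bot.read_camera(n) for n in("scene","side")};pickle.dump(cs,open("c6.pkl","wb"))
s=bot.read_state();print(s["time"],s["tool_pos"],s["tcp_rot"],s["width"],s["wrist_force"],s["torque"])
o=np.zeros((480,800,3),np.uint8)
o[:,:400]=cv2.resize(cs["scene"]["frame"][190:250,300:350],(400,480),interpolation=cv2.INTER_CUBIC)
o[:,400:]=cv2.resize(cs["side"]["frame"][185:245,310:360],(400,480),interpolation=cv2.INTER_CUBIC)
cv2.imwrite("pics/w6.png",o)
```

```text
10.025 [0.44921025 0.18212525 0.30011994] [-2.35318840e+00 -2.08117409e+00  4.66973683e-04] 0.14772779512001888 [ 0.80650445 -0.02707862 -6.4852283 ] [-0.02857774  0.03425773 -0.04931168]
```

View pics/w6.png

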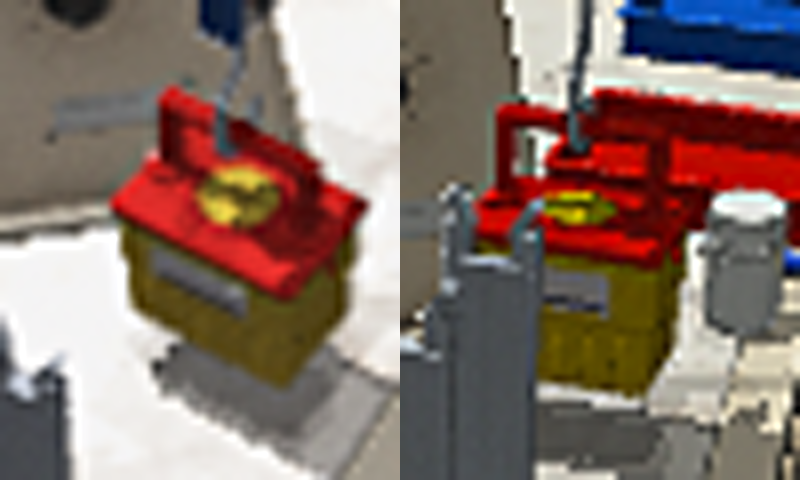

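The bin hangs level and clear of the worktop, shown by the shadow gap below it. The force is about 4.5–5 N, near the 500 g limit, so I'll average readings while holding still, and also measure the spring stretch from the pictures.

Run:
```python
from h import *
import pickle
F=[];I=[]
for i in range(44):
    c=bot.read_camera("scene" if i%2 else "side");I.append(c["frame"]);F.append(bot.read_state()["wrist_force"])
F=np.array(F);print(bot.read_state()["time"],F.mean(0),F.std(0)/44**.5,F[:22,2].mean(),F[22:,2].mean(),[x.round(1) for x in F[:,2]])
cs=pickle.load(open("c6.pkl","rb"))
side=np.mean(I[0::2],0);sc=np.mean(I[1::2],0);cs["side"]["frame"]=side.astype(np.uint8);cs["scene"]["frame"]=sc.astype(np.uint8);pickle.dump(cs,open("c7.pkl","wb"))
# bin height from yellow/lid: compare handle/disc rows with start image
c0=pickle.load(open("c0.pkl","rb"))
for n in("scene","side"):
  for nm,d in(("rest",c0),("hang",cs)):
    f=d[n]["frame"];h=cv2.cvtColor(f,cv2.COLOR_BGR2HSV);m=cv2.inRange(h,(20,120,100),(34,255,255));m[:,:310]=0;m[:,350:]=0;m[:180]=0;m[250:]=0
    k,l,st,ce=cv2.connectedComponentsWithStats(m);print(n,nm,[(st[i].tolist(),ce[i].round(1).tolist()) for i in range(1,k) if st[i,4]>10])
```

```text
12.225 [ 0.03070496  0.05539287 -6.50078232] [0.06728546 0.08721845 0.07298883] -6.549874767928066 -6.4516898625810475 [np.float64(-6.1), np.float64(-6.0), np.float64(-6.7), np.float64(-5.9), np.float64(-6.7), np.float64(-6.4), np.float64(-6.2), np.float64(-6.7), np.float64(-6.5), np.float64(-6.4), np.float64(-6.4), np.float64(-6.4), np.float64(-6.3), np.float64(-6.8), np.float64(-7.7), np.float64(-6.6), np.float64(-7.3), np.float64(-7.8), np.float64(-6.1), np.float64(-5.9), np.float64(-6.9), np.float64(-6.5), np.float64(-6.0), np.float64(-6.7), np.float64(-6.0), np.float64(-6.7), np.float64(-6.4), np.float64(-6.7), np.float64(-6.2), np.float64(-5.4), np.float64(-6.2), np.float64(-7.0), np.float64(-6.4), np.float64(-6.6), np.float64(-7.0), np.float64(-6.3), np.float64(-5.9), np.float64(-6.0), np.float64(-6.9), np.float64(-7.0), np.float64(-7.2), np.float64(-6.4), np.float64(-7.1), np.float64(-5.9)]
scene rest [([326, 218, 8, 7, 44], [329.2, 221.1])]
scene hang [([327, 211, 8, 4, 13], [330.5, 212.5]), ([325, 214, 9, 4, 21], [328.4, 215.7])]
side rest [([328, 218, 9, 4, 21], [331.4, 219.5])]
side hang [([328, 211, 8, 2, 11], [331.4, 211.3])]
```

Over 2.2 s of holding, the load is about 6.50 − 1.96 ≈ 4.54 N (about 0.46 kg), which points to the blue tray. I'll check the tare after unhooking. Setting the bin down now.

>>> drive_tool --deltas '[{"hand":0,"offset":[0,0,-0.5],"angular":[0,0,0]},{"hand":0,"offset":[0,0,-1.2],"angular":[0,0,0]},{"hand":0,"offset":[0,0,-1.9],"angular":[0,0,0]},{"hand":0,"offset":[0,0,-2.5],"angular":[0,0,0]},{"hand":0,"offset":[0,0,-3.0],"angular":[0,0,0]},{"hand":0,"offset":[0,0,-3.5],"angular":[0,0,0]},{"hand":0,"offset":[0,0,-4.0],"angular":[0,0,0]},{"hand":0,"offset":[0,0,-4.5],"angular":[0,0,0]}]'

```text
time: 13.22
tool_pos: [0.4497, 0.1821, 0.2554]
tcp_rot: [2.353, 2.081, 0.001]
wrist_force: [0.2, 0.4, -4.6]
width: 0.143
```

>>> drive_tool --deltas '[{"hand":0,"offset":[0,0,-0.7],"angular":[0,0,0]},{"hand":0,"offset":[0,0,-1.4],"angular":[0,0,0]},{"hand":0,"offset":[0,0,-2.1],"angular":[0,0,0]},{"hand":0,"offset":[0,0,-2.8],"angular":[0,0,0]},{"hand":0,"offset":[0,0,-3.4],"angular":[0,0,0]},{"hand":0,"offset":[0,0,-3.8],"angular":[0,0,0]},{"hand":0,"offset":[0,0,-3.9],"angular":[0,0,0]},{"hand":0,"offset":[0,0,-3.9],"angular":[0,0,0]}]'

```text
time: 14.22
tool_pos: [0.4494, 0.1822, 0.2164]
tcp_rot: [2.353, 2.081, 0.0]
wrist_force: [0.0, -0.0, -2.3]
width: 0.149
```

Run:
```python
from h import *
import pickle
cs={};F=[]
for i in range(6):
    n=("scene","side")[i%2];cs[n]=bot.read_camera(n);F.append(bot.read_state()["wrist_force"])
pickle.dump(cs,open("c8.pkl","wb"))
s=bot.read_state();print(s["time"],s["tool_pos"],s["width"],np.mean(F,0))
o=np.zeros((480,800,3),np.uint8)
o[:,:400]=cv2.resize(cs["scene"]["frame"][190:250,300:350],(400,480),interpolation=cv2.INTER_CUBIC)
o[:,400:]=cv2.resize(cs["side"]["frame"][185:245,310:360],(400,480),interpolation=cv2.INTER_CUBIC)
cv2.imwrite("pics/w8.png",o)
```

```text
14.525 [0.44941126 0.1821986  0.21647246] 0.14611406317545028 [-0.07881446  0.02866344 -1.79112825]
```

View pics/w8.png

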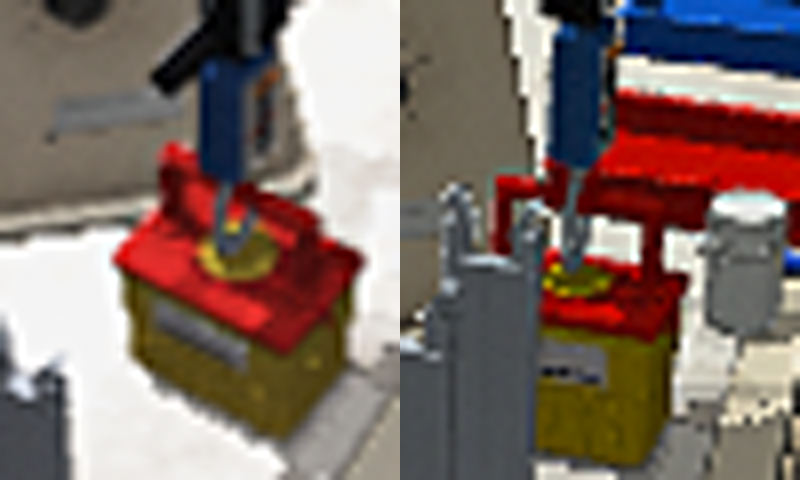

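The bin is back on the worktop, upright and in its original place. The hook is free below the bar and the tare reads about 1.8 N. I'll back out along the reverse path, rise, and return above the stand.

>>> drive_tool --deltas '[{"hand":0,"offset":[0.1,0.7,0],"angular":[0,0,0]},{"hand":0,"offset":[0.2,1.6,0],"angular":[0,0,0]},{"hand":0,"offset":[0.3,2.6,0],"angular":[0,0,0]},{"hand":0,"offset":[0.5,4,0],"angular":[0,0,0]},{"hand":0,"offset":[0.6,5.4,0],"angular":[0,0,0]},{"hand":0,"offset":[0.7,6.2,0],"angular":[0,0,0]},{"hand":0,"offset":[0.7,6.2,3],"angular":[0,0,0]},{"hand":0,"offset":[0.7,6.2,7],"angular":[0,0,0]}]'

```text
time: 15.52
tool_pos: [0.4553, 0.2442, 0.2854]
tcp_rot: [-2.352, -2.081, 0.006]
wrist_force: [0.4, 1.0, -1.8]
width: 0.146
```

>>> drive_tool --deltas '[{"hand":0,"offset":[0,0,4],"angular":[0,0,0]},{"hand":0,"offset":[0,1,5.2],"angular":[0,0,-1]},{"hand":0,"offset":[0.3,4,5.2],"angular":[0,0,-3]},{"hand":0,"offset":[0.6,8,5.2],"angular":[0,0,-5]},{"hand":0,"offset":[0.9,12,5.2],"angular":[0,0,-5.8]},{"hand":0,"offset":[1.1,14,5.2],"angular":[0,0,-5.8]},{"hand":0,"offset":[1.1,14.7,5.2],"angular":[0,0,-5.8]},{"hand":0,"offset":[1.1,14.7,5.2],"angular":[0,0,-5.8]}]'

```text
time: 16.52
tool_pos: [0.4671, 0.3908, 0.3376]
tcp_rot: [2.455, 1.96, -0.002]
wrist_force: [0.1, 0.2, -1.8]
width: 0.146
```

Run:
```python
from h import *
import pickle
cs={};F=[]
for i in range(14):
    n=("scene","side")[i%2];cs[n]=bot.read_camera(n);F.append(bot.read_state()["wrist_force"])
pickle.dump(cs,open("c9.pkl","wb"))
s=bot.read_state();print(s["time"],s["tool_pos"],s["tcp_rot"],s["width"],np.mean(F,0))
S=np.array(s["tool_pos"])+[0,0,.018];a=np.deg2rad(-12.8);x=np.array([np.cos(a),np.sin(a),0]);y=np.array([-np.sin(a),np.cos(a),0])
for n in cs:
  h=cv2.cvtColor(cs[n]["frame"],cv2.COLOR_BGR2HSV);m=cv2.inRange(h,(98,110,30),(125,255,255));m[:,:270]=0;m[:,335:]=0;m[:150]=0;m[260:]=0
  k,l,st,ce=cv2.connectedComponentsWithStats(m);print([(st[i].tolist(),ce[i].round(1).tolist()) for i in range(1,k) if st[i,4]>12])
  P=np.array([proj(cs[n],S+p*x+b*y+[0,0,d]) for p in(-.012,.012) for b in(-.018,.018) for d in(-.026,-.092)]);print(P.min(0),P.max(0))
```

```text
17.225 [0.46730532 0.39111849 0.33829437] [ 2.45563733e+00  1.95943156e+00 -3.11627431e-06] 0.1412836482421942 [-0.03921008 -0.03389301 -2.04927098]
[([285, 210, 12, 20, 101], [288.7, 218.0])]
[283.89311369 204.56544699] [299.37439026 230.20610589]
[([312, 172, 11, 23, 148], [315.5, 183.3])]
[311.33698245 170.08722657] [323.86576767 195.25396708]
```

The tare is 2.05 N, so the bin weighs about 4.45 N, or 0.45 kg: blue tray. The tool is back above the stand within 0.5 mm of the grip pose. I'll lower the scale in.

>>> drive_tool --deltas '[{"hand":0,"offset":[0,0,-3],"angular":[0,0,0]},{"hand":0,"offset":[0,0,-7],"angular":[0,0,0]},{"hand":0,"offset":[0,0,-11],"angular":[0,0,0]},{"hand":0,"offset":[0,0,-14],"angular":[0,0,0]},{"hand":0,"offset":[0,0,-16],"angular":[0,0,0]},{"hand":0,"offset":[0,0,-17.5],"angular":[0,0,0]},{"hand":0,"offset":[0,0,-18.4],"angular":[0,0,0]},{"hand":0,"offset":[0,0,-18.4],"angular":[0,0,0]}]'

```text
time: 18.23
tool_pos: [0.4678, 0.3916, 0.155]
tcp_rot: [-2.456, -1.96, -0.002]
wrist_force: [-0.1, 0.1, -2.0]
width: 0.146
```

Run:
```python
from h import *
s=bot.read_state();print(s["time"],s["tool_pos"],s["tcp_rot"],s["width"],s["wrist_force"],s["torque"])
```

```text
18.225 [0.46784627 0.39162218 0.15499926] [-2.45556280e+00 -1.95952483e+00 -2.28236971e-03] 0.14627455957058672 [-0.14619374  0.11053213 -1.98082582] [0.03969015 0.05941756 0.01520598]
```

It's still carrying its own weight, so it's about 1 mm above the notches. I'll go down 2 mm more and open.

>>> drive_tool --deltas '[{"hand":0,"offset":[0,0,-0.1],"angular":[0,0,0]},{"hand":0,"offset":[0,0,-0.2],"angular":[0,0,0]},{"hand":0,"offset":[0,0,-0.2],"angular":[0,0,0]},{"hand":0.25,"offset":[0,0,-0.2],"angular":[0,0,0]},{"hand":0.4,"offset":[0,0,-0.2],"angular":[0,0,0]},{"hand":0.7,"offset":[0,0,-0.2],"angular":[0,0,0]},{"hand":1,"offset":[0,0,-0.2],"angular":[0,0,0]},{"hand":1,"offset":[0,0,-0.2],"angular":[0,0,0]}]'

```text
time: 19.23
tool_pos: [0.4673, 0.3912, 0.1522]
tcp_rot: [2.456, 1.959, -0.0]
wrist_force: [-0.2, 0.0, 1.0]
width: 0.993
```

>>> drive_tool --deltas '[{"hand":1,"offset":[0,0,1],"angular":[0,0,0]},{"hand":1,"offset":[0,0,3],"angular":[0,0,0]},{"hand":1,"offset":[0,0,6],"angular":[0,0,0]},{"hand":1,"offset":[0,0,10],"angular":[0,0,0]},{"hand":1,"offset":[0,0,14],"angular":[0,0,0]},{"hand":1,"offset":[0,0,17.8],"angular":[0,0,0]},{"hand":1,"offset":[0,0,17.8],"angular":[0,0,0]},{"hand":1,"offset":[0,0,17.8],"angular":[0,0,0]}]'

```text
time: 20.23
tool_pos: [0.4672, 0.3911, 0.3309]
tcp_rot: [-2.456, -1.959, -0.002]
wrist_force: [0.3, -0.9, -0.3]
width: 0.999
```

Run:
```python
from h import *
import pickle
cs={n:bot.read_camera(n) for n in("wrist","scene","side")};pickle.dump(cs,open("ca.pkl","wb"))
s=bot.read_state();print(s["time"],s["tool_pos"],s["tcp_rot"],s["width"],s["wrist_force"])
o=np.zeros((400,800,3),np.uint8)
o[:,:300]=cs["wrist"]["frame"][:,190:490]
o[:,300:]=cv2.resize(np.hstack([cs["scene"]["frame"][200:300,270:333],cs["side"]["frame"][190:290,290:352]]),(500,400),interpolation=cv2.INTER_CUBIC)
cv2.imwrite("pics/wa.png",o)
c=cs["wrist"];f=c["frame"]
m=((f.max(2)<40)*255).astype(np.uint8);m[:,:305]=0;m[:,340:]=0;m[:100]=0;m[245:]=0
cn=max(cv2.findContours(m,0,2)[0],key=cv2.contourArea);r=cv2.minAreaRect(cn);print(r)
h=cv2.cvtColor(f,cv2.COLOR_BGR2HSV);m=cv2.inRange(h,(18,120,90),(34,255,255));k,l,st,ce=cv2.connectedComponentsWithStats(m)
for i in range(1,k):
  if st[i,4]>40:print(st[i],ce[i],onz(c,*ce[i],.078))
mk=cv2.inRange(h,(0,150,40),(8,255,255))|cv2.inRange(h,(174,150,40),(180,255,255))
r=cv2.minAreaRect(max(cv2.findContours(mk,0,2)[0],key=cv2.contourArea));print(r,[onz(c,*p,.078).round(3).tolist() for p in cv2.boxPoints(r)])
```

```text
20.375 [0.46662372 0.39063748 0.32857903] [-2.45554164 -1.95949448  0.00457423] 0.9963232201644974 [-0.65884819 -1.05180437  0.43165689]
((319.0, 165.5), (113.0, 18.0), 90.0)
[330 298  23  21 381] [341.20472441 308.22309711] [0.45029083 0.18295341 0.078     ]
((340.46173095703125, 309.0029602050781), (50.236209869384766, 70.71417236328125), 85.60128784179688) [[0.409, 0.227, 0.078], [0.5, 0.214, 0.078], [0.492, 0.134, 0.078], [0.395, 0.147, 0.078]]
```

View pics/wa.png

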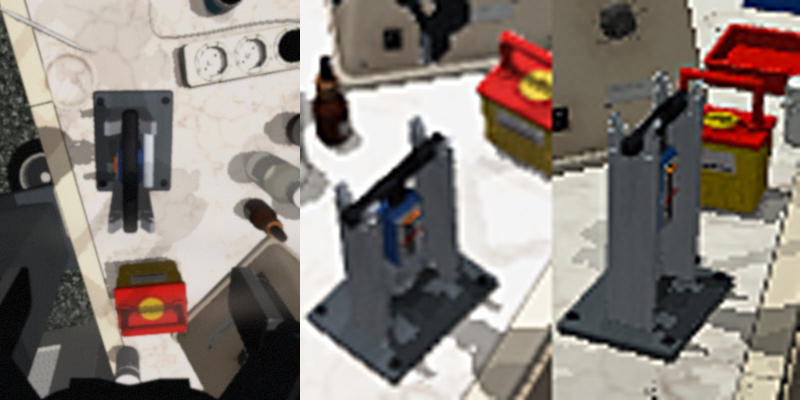

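The scale hangs seated in both notches: the bar is at column 320 in the wrist view and level in both fixed views. The bin is at (0.450,0.183) with yaw about -7°. Next I'll turn +96° and move above the handle.

>>> drive_tool --deltas '[{"hand":1,"offset":[0,-1.5,0.5],"angular":[0,0,10]},{"hand":1,"offset":[-0.2,-4,0.5],"angular":[0,0,20]},{"hand":1,"offset":[-0.4,-7,0.5],"angular":[0,0,30]},{"hand":1,"offset":[-0.7,-10,0.5],"angular":[0,0,40]},{"hand":1,"offset":[-1,-13,0.5],"angular":[0,0,50]},{"hand":1,"offset":[-1.3,-16,0.5],"angular":[0,0,60]},{"hand":1,"offset":[-1.5,-19,0.5],"angular":[0,0,70]},{"hand":1,"offset":[-1.7,-20.7,0.5],"angular":[0,0,80]}]'

```text
time: 21.38
tool_pos: [0.4496, 0.1827, 0.3339]
tcp_rot: [-0.614, -3.079, 0.002]
wrist_force: [0.5, -0.7, -0.6]
width: 1.003
```

>>> drive_tool --deltas '[{"hand":1,"offset":[0,0,-2],"angular":[0,0,8]},{"hand":1,"offset":[0,0,-5],"angular":[0,0,16]},{"hand":1,"offset":[0,0,-8],"angular":[0,0,16]},{"hand":1,"offset":[0,0,-8],"angular":[0,0,16]},{"hand":1,"offset":[0,0,-8],"angular":[0,0,16]}]'

```text
time: 22.0
tool_pos: [0.4505, 0.1842, 0.2557]
tcp_rot: [-0.187, -3.136, 0.0]
wrist_force: [0.6, 0.4, 0.3]
width: 0.997
```

Run:
```python
from h import *
import pickle
c=bot.read_camera("wrist");pickle.dump(c,open("cb.pkl","wb"));cv2.imwrite("pics/wb.png",c["frame"])
s=bot.read_state();print(s["time"],s["tool_pos"],s["tcp_rot"],s["q"],s["wrist_force"])
r=np.array(s["tcp_rot"]);T=cv2.Rodrigues(r)[0];print("tool y ang",np.rad2deg(np.arctan2(T[1,1],T[0,1])))
f=c["frame"];h=cv2.cvtColor(f,cv2.COLOR_BGR2HSV);m=cv2.inRange(h,(18,120,90),(34,255,255));k,l,st,ce=cv2.connectedComponentsWithStats(m)
for i in range(1,k):
  if st[i,4]>60:print(st[i],ce[i].round(),onz(c,*ce[i],.078).round(4))
mk=cv2.inRange(h,(0,150,40),(8,255,255))|cv2.inRange(h,(174,150,40),(180,255,255))
for cn in cv2.findContours(mk,0,2)[0]:
  if cv2.contourArea(cn)>300:
    r=cv2.minAreaRect(cn);print(r,[onz(c,*p,.078).round(3).tolist() for p in cv2.boxPoints(r)])
print("exp disc",proj(c,[.4503,.183,.078]),"handle",[proj(c,p).round() for p in([.413,.1876,.126],[.4877,.1784,.126])])
```

```text
22.05 [0.45096148 0.18442306 0.25645071] [1.86941186e-01 3.13461252e+00 9.57861670e-04] [ 3.37060669e-01 -1.13813885e-01  1.96188786e+00  1.85088942e-05
  1.29198194e+00 -1.11460638e+00] [-0.26032376  0.81560873 -0.0730928 ]
tool y ang 83.17413119864386
[302 159  10  29 224] [307. 173.] [0.4496 0.1724 0.078 ]
[327 159  10  29 231] [331. 173.] [0.4522 0.1944 0.078 ]
((319.0, 174.0), (110.0, 70.0), 90.0) [[0.398, 0.158, 0.078], [0.405, 0.221, 0.078], [0.512, 0.211, 0.078], [0.504, 0.142, 0.078]]
((59.33515548706055, 171.88693237304688), (127.65547180175781, 118.1355209350586), 88.05851745605469) [[0.354, -0.106, 0.078], [0.367, 0.009, 0.078], [0.49, -0.025, 0.078], [0.479, -0.156, 0.078]]
exp disc [318.48343643 172.27343397] handle [array([318., 141.]), array([318., 230.])]
```

The disc appears split evenly by the handle about column 319, with its two halves at 307 and 331, so the tool is in line to within 1 mm. Descending and gripping.

>>> drive_tool --deltas '[{"hand":1,"offset":[0,-0.1,-4],"angular":[0,0,0]},{"hand":1,"offset":[0,-0.1,-8],"angular":[0,0,0]},{"hand":1,"offset":[0,-0.1,-12],"angular":[0,0,0]},{"hand":1,"offset":[0,-0.1,-14.5],"angular":[0,0,0]},{"hand":0.7,"offset":[0,-0.1,-15.3],"angular":[0,0,0]},{"hand":0.4,"offset":[0,-0.1,-15.3],"angular":[0,0,0]},{"hand":0.2,"offset":[0,-0.1,-15.3],"angular":[0,0,0]},{"hand":0,"offset":[0,-0.1,-15.3],"angular":[0,0,0]}]' --force 60

```text
time: 23.05
tool_pos: [0.4514, 0.1836, 0.1037]
tcp_rot: [0.187, 3.134, 0.002]
wrist_force: [0.2, 1.8, 1.6]
width: 0.146
```

>>> drive_tool --deltas '[{"hand":0,"offset":[0,0,0],"angular":[0,0,0]},{"hand":0,"offset":[0,0,0],"angular":[0,0,0]},{"hand":0,"offset":[0,0,0],"angular":[0,0,0]},{"hand":0,"offset":[0,0,0],"angular":[0,0,0]}]'

```text
time: 23.55
tool_pos: [0.4515, 0.1839, 0.1038]
tcp_rot: [0.187, 3.133, 0.002]
wrist_force: [0.2, 0.4, 5.8]
width: 0.126
```

>>> drive_tool --deltas '[{"hand":0,"offset":[0,0,0.5],"angular":[0,0,0]},{"hand":0,"offset":[0,0,1.5],"angular":[0,0,0]},{"hand":0,"offset":[0,0,3],"angular":[0,0,0]},{"hand":0,"offset":[0,0,5],"angular":[0,0,0]},{"hand":0,"offset":[0,0,7],"angular":[0,0,0]},{"hand":0,"offset":[0,0,9],"angular":[0,0,0]},{"hand":0,"offset":[0,0,10],"angular":[0,0,0]},{"hand":0,"offset":[0,0,10],"angular":[0,0,0]}]'

```text
time: 24.55
tool_pos: [0.4509, 0.1833, 0.2034]
tcp_rot: [0.187, 3.134, 0.001]
wrist_force: [1.0, -0.6, -4.5]
width: 0.124
```

Run:
```python
from h import *
import pickle
cs={};F=[]
for n in("scene","side","wrist"):cs[n]=bot.read_camera(n);F.append(bot.read_state()["wrist_force"])
pickle.dump(cs,open("cc.pkl","wb"))
s=bot.read_state();print(s["time"],s["tool_pos"],s["tcp_rot"],s["width"],np.mean(F,0))
# blue tray in scene, side, wrist
for n in cs:
  c=cs[n];h=cv2.cvtColor(c["frame"],cv2.COLOR_BGR2HSV)
  for nm,lo,hi in(("blue",(105,140,40),(125,255,255)),("red",(0,150,40),(8,255,255))):
    for cn in cv2.findContours(cv2.inRange(h,lo,hi),0,2)[0]:
      if cv2.contourArea(cn)>150:
        ap=cv2.approxPolyDP(cn,3,True)[:,0];print(n,nm,[(x.tolist(),onz(c,*x.astype(float),.029)[:2].round(3).tolist()) for x in ap][:8])
```

```text
24.7 [0.44955667 0.18287399 0.20126803] [-1.86853644e-01 -3.13428401e+00  1.20506129e-03] 0.12447208803517451 [ 0.20839593 -0.04780602 -4.02076936]
scene blue [([384, 134], [0.491, -0.418]), ([373, 151], [0.488, -0.291]), ([401, 163], [0.355, -0.274]), ([414, 145], [0.348, -0.407])]
scene red [([314, 201], [0.57, 0.08]), ([335, 214], [0.468, 0.103]), ([345, 203], [0.46, 0.035]), ([332, 193], [0.528, 0.01]), ([335, 203], [0.494, 0.052]), ([328, 207], [0.508, 0.083]), ([322, 192], [0.565, 0.023])]
scene red [([360, 167], [0.495, -0.175]), ([347, 186], [0.493, -0.051]), ([377, 200], [0.358, -0.035]), ([391, 179], [0.355, -0.167])]
side blue [([340, 182], [0.498, -0.37]), ([345, 185], [0.468, -0.334]), ([345, 192], [0.455, -0.239]), ([366, 194], [0.356, -0.239]), ([370, 183], [0.35, -0.395]), ([346, 179], [0.475, -0.423])]
side red [([323, 182], [0.58, -0.347]), ([318, 198], [0.563, -0.134]), ([336, 201], [0.479, -0.119]), ([346, 197], [0.442, -0.178]), ([346, 213], [0.418, -0.001]), ([352, 207], [0.401, -0.07]), ([360, 214], [0.36, -0.006]), ([365, 200], [0.354, -0.164])]
wrist blue [([96, 92], [0.352, -0.004]), ([94, 154], [0.405, -0.023]), ([103, 156], [0.408, -0.015]), ([109, 95], [0.356, 0.007])]
wrist red [([379, 153], [0.437, 0.239]), ([324, 152], [0.43, 0.189]), ([319, 145], [0.423, 0.185]), ([314, 152], [0.429, 0.18]), ([269, 152], [0.424, 0.139]), ([255, 157], [0.427, 0.126]), ([263, 301], [0.581, 0.106]), ([268, 299], [0.579, 0.112])]
wrist red [([0, 115], [0.358, -0.102]), ([0, 256], [0.497, -0.164]), ([84, 256], [0.507, -0.069]), ([84, 246], [0.496, -0.065]), ([95, 244], [0.495, -0.053]), ([96, 238], [0.489, -0.05]), ([68, 115], [0.367, -0.036]), ([57, 116], [0.367, -0.047])]
```

The bin is lifted and firmly held (4–4.5 N, width steady). Next I'll carry it along the robot side at x≈0.395 to keep clear of the mixer.

>>> drive_tool --deltas '[{"hand":0,"offset":[-1.5,0,1],"angular":[0,0,0]},{"hand":0,"offset":[-3.5,0,2.5],"angular":[0,0,0]},{"hand":0,"offset":[-5,-1,3],"angular":[0,0,0]},{"hand":0,"offset":[-5.5,-3.5,3],"angular":[0,0,0]},{"hand":0,"offset":[-5.5,-6.5,3],"angular":[0,0,0]},{"hand":0,"offset":[-5.5,-10,3],"angular":[0,0,0]},{"hand":0,"offset":[-5.5,-13.5,3],"angular":[0,0,0]},{"hand":0,"offset":[-5.5,-17,3],"angular":[0,0,0]}]'

```text
time: 25.7
tool_pos: [0.3941, 0.0125, 0.2324]
tcp_rot: [-0.186, -3.136, -0.0]
wrist_force: [1.1, -0.1, -3.2]
width: 0.124
```

>>> drive_tool --deltas '[{"hand":0,"offset":[0,-3.5,0],"angular":[0,0,0]},{"hand":0,"offset":[0,-7.5,0],"angular":[0,0,0]},{"hand":0,"offset":[0,-11.5,0],"angular":[0,0,0]},{"hand":0,"offset":[0.3,-15.5,0],"angular":[0,0,0]},{"hand":0,"offset":[0.6,-19.5,0],"angular":[0,0,0]},{"hand":0,"offset":[1,-23,0],"angular":[0,0,0]},{"hand":0,"offset":[1,-25,0],"angular":[0,0,0]},{"hand":0,"offset":[1,-25,0],"angular":[0,0,0]}]'

```text
time: 26.7
tool_pos: [0.4048, -0.237, 0.2322]
tcp_rot: [-0.19, -3.135, -0.001]
wrist_force: [-0.6, 0.1, -4.7]
width: 0.128
```

Run:
```python
from h import *
import pickle
cs={n:bot.read_camera(n) for n in("scene","side","wrist")};pickle.dump(cs,open("cd.pkl","wb"))
s=bot.read_state();print(s["time"],s["tool_pos"],s["tcp_rot"],s["q"],s["width"],s["wrist_force"])
c=cs["wrist"];R=np.array(c["R"]);print("cam",-R.T@np.array(c["t"]));cv2.imwrite("pics/wd.png",c["frame"])
for n in cs:
  c=cs[n];h=cv2.cvtColor(c["frame"],cv2.COLOR_BGR2HSV)
  for cn in cv2.findContours(cv2.inRange(h,(105,140,40),(125,255,255)),0,2)[0]:
      if cv2.contourArea(cn)>150:
        ap=cv2.approxPolyDP(cn,3,True)[:,0];print(n,[(x.tolist(),onz(c,*x.astype(float),.029)[:2].round(3).tolist()) for x in ap])
```

```text
26.85 [ 0.40496447 -0.23559839  0.23209068] [-1.86087068e-01 -3.13547926e+00 -1.80526193e-03] [-5.80603752e-01 -1.34835286e-01  2.02549366e+00  7.37252535e-04
  1.25202340e+00 -2.03307290e+00] 0.1241830446595307 [-0.18557736  0.57813271 -4.52580199]
cam [ 0.32285038 -0.22662612  0.37419836]
scene [([414, 145], [0.348, -0.407]), ([403, 141], [0.4, -0.411]), ([393, 153], [0.408, -0.317]), ([375, 144], [0.499, -0.337]), ([373, 151], [0.488, -0.291]), ([401, 163], [0.355, -0.274])]
side [([337, 186], [0.504, -0.309]), ([338, 191], [0.489, -0.244]), ([366, 194], [0.356, -0.239]), ([370, 182], [0.351, -0.41]), ([343, 179], [0.489, -0.419])]
wrist [([251, 127], [0.358, -0.297]), ([137, 132], [0.348, -0.411]), ([161, 260], [0.49, -0.425]), ([259, 259], [0.501, -0.315])]
wrist [([533, 88], [0.352, -0.022]), ([525, 87], [0.351, -0.03]), ([511, 125], [0.386, -0.043]), ([511, 140], [0.401, -0.042])]
```

The wrist view gives the blue tray's rim corners with the right size (142 x 112 mm). Its centre is (0.424,-0.362) with yaw about -6.4°, matching the bin's yaw. I'll move over it and lower.

>>> drive_tool --deltas '[{"hand":0,"offset":[0.3,-2,0],"angular":[0,0,0]},{"hand":0,"offset":[0.8,-5,0],"angular":[0,0,0]},{"hand":0,"offset":[1.4,-8.5,0],"angular":[0,0,0]},{"hand":0,"offset":[1.8,-11.2,0],"angular":[0,0,0]},{"hand":0,"offset":[2,-12.5,-1.5],"angular":[0,0,0]},{"hand":0,"offset":[2,-12.5,-4],"angular":[0,0,0]},{"hand":0,"offset":[2,-12.5,-6],"angular":[0,0,0]},{"hand":0,"offset":[2,-12.5,-7],"angular":[0,0,0]}]'

```text
time: 27.85
tool_pos: [0.4243, -0.3604, 0.1597]
tcp_rot: [-0.186, -3.133, -0.004]
wrist_force: [0.7, 0.1, -4.4]
width: 0.125
```

Run:
```python
from h import *
import pickle
cs={n:bot.read_camera(n) for n in("scene","side","wrist")};pickle.dump(cs,open("ce.pkl","wb"))
s=bot.read_state();print(s["time"],s["tool_pos"],s["tcp_rot"],s["width"],s["wrist_force"])
o=np.zeros((480,800,3),np.uint8)
o[:300,:480]=cv2.resize(cs["wrist"]["frame"],(480,300))
o[:300,480:]=cv2.resize(cs["scene"]["frame"][100:175,355:435],(320,300),interpolation=cv2.INTER_CUBIC)
o[300:,480:]=cv2.resize(cs["side"]["frame"][150:205,320:418],(320,180),interpolation=cv2.INTER_CUBIC)
cv2.imwrite("pics/we.png",o)
c=cs["wrist"];h=cv2.cvtColor(c["frame"],cv2.COLOR_BGR2HSV)
cn=np.vstack([k for k in cv2.findContours(cv2.inRange(h,(105,140,40),(125,255,255)),0,2)[0] if cv2.contourArea(k)>100])
hu=cv2.approxPolyDP(cv2.convexHull(cn),4,True)[:,0];print([(x.tolist(),onz(c,*x.astype(float),.029)[:2].round(3).tolist()) for x in hu])
```

```text
28.0 [ 0.42508257 -0.36125237  0.16166014] [-1.86077105e-01 -3.13509886e+00 -1.31493707e-03] 0.12862312358875166 [ 0.5964807   0.26777537 -4.02743757]
[([389, 95], [0.359, -0.3]), ([383, 243], [0.481, -0.312]), ([256, 267], [0.491, -0.425]), ([239, 99], [0.348, -0.413])]
```

View pics/we.png

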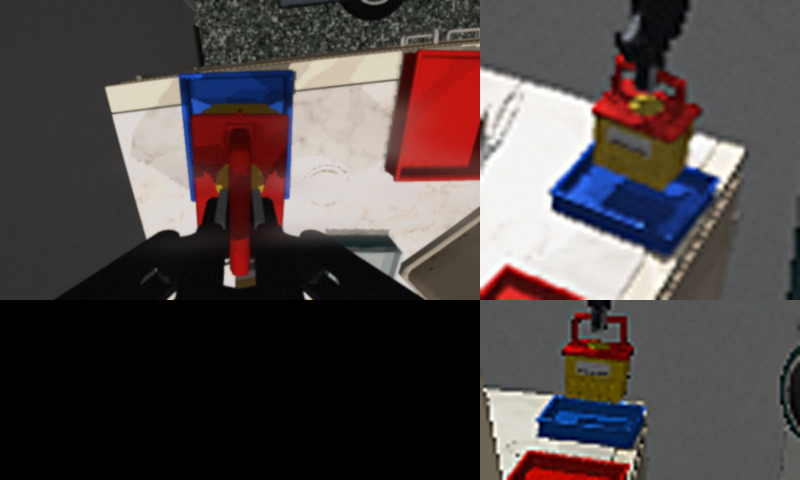

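The bin hangs upright and squarely over the blue tray: the tray rim shows evenly at columns 181–293 in the composite, with the lid at 192–287. I'll lower it gently.

>>> drive_tool --deltas '[{"hand":0,"offset":[0,-0.1,-1],"angular":[0,0,0]},{"hand":0,"offset":[0,-0.1,-2],"angular":[0,0,0]},{"hand":0,"offset":[0,-0.1,-3],"angular":[0,0,0]},{"hand":0,"offset":[0,-0.1,-3.8],"angular":[0,0,0]},{"hand":0,"offset":[0,-0.1,-4.3],"angular":[0,0,0]},{"hand":0,"offset":[0,-0.1,-4.7],"angular":[0,0,0]},{"hand":0,"offset":[0,-0.1,-4.9],"angular":[0,0,0]},{"hand":0,"offset":[0,-0.1,-4.9],"angular":[0,0,0]}]'

```text
time: 29.0
tool_pos: [0.4254, -0.3629, 0.1133]
tcp_rot: [0.187, 3.136, -0.0]
wrist_force: [-0.0, -0.2, -4.7]
width: 0.125
```

Run:
```python
from h import *
s=bot.read_state();print(s["time"],s["tool_pos"],s["width"],s["wrist_force"],s["torque"])
```

```text
29.0 [ 0.42536411 -0.36289687  0.11333396] 0.12515250663716235 [-0.01537624 -0.20675351 -4.65508006] [ 0.04338909 -0.04143728 -0.02893841]
```

It's still hanging, about 3 mm above the floor. Going down in 1 mm rows.

>>> drive_tool --deltas '[{"hand":0,"offset":[0,0,-0.1],"angular":[0,0,0]},{"hand":0,"offset":[0,0,-0.2],"angular":[0,0,0]},{"hand":0,"offset":[0,0,-0.3],"angular":[0,0,0]},{"hand":0,"offset":[0,0,-0.3],"angular":[0,0,0]}]'

```text
time: 29.5
tool_pos: [0.4252, -0.3628, 0.1102]
tcp_rot: [-0.187, -3.136, -0.0]
wrist_force: [-0.4, -0.5, -5.1]
width: 0.121
```

Run:
```python
from h import *
F=[]
for i in range(4): bot.read_camera("side");F.append(bot.read_state()["wrist_force"])
s=bot.read_state();print(s["time"],s["tool_pos"],s["width"],np.mean(F,0),s["torque"])
```

```text
29.7 [ 0.4253231  -0.36285566  0.1103054 ] 0.12397108228339547 [ 0.1979673  -0.33422008 -4.50611035] [-0.01660841 -0.03253761 -0.02860738]
```

>>> drive_tool --deltas '[{"hand":0,"offset":[0,0,-0.1],"angular":[0,0,0]},{"hand":0,"offset":[0,0,-0.1],"angular":[0,0,0]},{"hand":0,"offset":[0,0,-0.2],"angular":[0,0,0]},{"hand":0,"offset":[0,0,-0.2],"angular":[0,0,0]},{"hand":0,"offset":[0,0,-0.2],"angular":[0,0,0]}]'

```text
time: 30.32
tool_pos: [0.4256, -0.3632, 0.11]
tcp_rot: [0.187, 3.135, -0.001]
wrist_force: [-3.3, 2.2, 5.9]
width: 0.129
```

Run:
```python
from h import *
F=[]
for i in range(4): bot.read_camera("side");F.append(bot.read_state()["wrist_force"])
s=bot.read_state();print(s["time"],s["tool_pos"],s["width"],np.mean(F,0),s["torque"])
```

```text
30.525 [ 0.42560444 -0.36318817  0.10992332] 0.12158567212294526 [-2.98083511  2.29151807  6.34831088] [0.43024215 0.59899323 0.02646314]
```

The force turned to +6 N, so the bin is on the tray floor. I'll ease off and open, then rise straight up.

>>> drive_tool --deltas '[{"hand":0,"offset":[0,0,0.1],"angular":[0,0,0]},{"hand":0.2,"offset":[0,0,0.1],"angular":[0,0,0]},{"hand":0.4,"offset":[0,0,0.1],"angular":[0,0,0]},{"hand":0.7,"offset":[0,0,0.1],"angular":[0,0,0]},{"hand":1,"offset":[0,0,0.1],"angular":[0,0,0]},{"hand":1,"offset":[0,0,0.1],"angular":[0,0,0]},{"hand":1,"offset":[0,0,0.1],"angular":[0,0,0]}]'

```text
time: 31.4
tool_pos: [0.4253, -0.3628, 0.1093]
tcp_rot: [0.187, 3.136, 0.0]
wrist_force: [-0.2, -0.2, -0.6]
width: 0.996
```

>>> drive_tool --deltas '[{"hand":1,"offset":[0,0,1],"angular":[0,0,0]},{"hand":1,"offset":[0,0,3],"angular":[0,0,0]},{"hand":1,"offset":[0,0,6],"angular":[0,0,0]},{"hand":1,"offset":[0,0,10],"angular":[0,0,0]},{"hand":1,"offset":[0,0,14],"angular":[0,0,0]},{"hand":1,"offset":[0,0,18],"angular":[0,0,0]},{"hand":1,"offset":[0,0,20],"angular":[0,0,0]},{"hand":1,"offset":[0,0,20],"angular":[0,0,0]}]'

```text
time: 32.4
tool_pos: [0.426, -0.3635, 0.3112]
tcp_rot: [0.187, 3.133, -0.004]
wrist_force: [-0.3, 0.6, -0.5]
width: 0.999
```

Run:
```python
from h import *
import pickle
cs={n:bot.read_camera(n) for n in("scene","side","wrist")};pickle.dump(cs,open("cf.pkl","wb"));c0=pickle.load(open("c0.pkl","rb"))
s=bot.read_state();print(s["time"],s["tool_pos"],s["width"],s["wrist_force"])
c=cs["wrist"];h=cv2.cvtColor(c["frame"],cv2.COLOR_BGR2HSV)
m=cv2.inRange(h,(18,120,90),(34,255,255));k,l,st,ce=cv2.connectedComponentsWithStats(m)
for i in range(1,k):
  if st[i,4]>60:print("yel",st[i],onz(c,*ce[i],.084).round(4))
for cn in cv2.findContours(cv2.inRange(h,(0,150,40),(8,255,255)),0,2)[0]:
  if cv2.contourArea(cn)>600:
    r=cv2.minAreaRect(cn);print("red",np.round(r[0]),np.round(r[1]),onz(c,*r[0],.084).round(3))
# scale unchanged in fixed views vs after hanging / start
ca=pickle.load(open("ca.pkl","rb"))
for n,(u,v,w,hh) in(("scene",(270,225,50,70)),("side",(300,205,45,75))):
  d=lambda x,y:np.abs(x[n]["frame"][v:v+hh,u:u+w].astype(int)-y[n]["frame"][v:v+hh,u:u+w]).mean().round(2)
  print(n,"scale diff after/now",d(ca,cs),"start/now",d(c0,cs))
for n in("scene","side"):
  m=cv2.inRange(cv2.cvtColor(cs[n]["frame"],cv2.COLOR_BGR2HSV),(18,130,60),(34,255,255));k,l,st,ce=cv2.connectedComponentsWithStats(m)
  print(n,[(st[i].tolist(),onz(cs[n],*ce[i],.04).round(3).tolist()) for i in range(1,k) if st[i,4]>25])
```

```text
32.55 [ 0.42453305 -0.36212927  0.30702   ] 0.9978128865050874 [-1.05387848  0.03308956 -0.38014911]
yel [303 149  10  27 192] [ 0.4234 -0.374   0.084 ]
yel [325 149  10  27 179] [ 0.4263 -0.3523  0.084 ]
red [318. 162.] [95. 59.] [ 0.425 -0.363  0.084]
red [516. 128.] [102. 123.] [ 0.413 -0.152  0.084]
scene scale diff after/now 8.63 start/now 4.86
side scale diff after/now 27.25 start/now 25.11
scene [([392, 133, 8, 5, 32], [0.441, -0.42, 0.04]), ([383, 138, 24, 18, 192], [0.414, -0.338, 0.04])]
side [([345, 176, 20, 13, 158], [0.425, -0.35, 0.04])]
```

The bin stands at (0.425,-0.363), within about 2 mm of the tray centre. One last numeric check of the scale's place before handing in.

Run:
```python
from h import *
import pickle
for fn in("c0","ca","cf"):
  cs=pickle.load(open(fn+".pkl","rb"))
  for n,(u0,u1,v0,v1) in(("scene",(275,312,228,285)),("side",(305,330,205,260))):
    f=cs[n]["frame"];h=cv2.cvtColor(f,cv2.COLOR_BGR2HSV)[v0:v1,u0:u1]
    b=cv2.inRange(h,(100,130,40),(125,255,255));k=(f[v0:v1,u0:u1].max(2)<35).astype(np.uint8)
    for nm,m in(("blue",b),("black",k)):
      y,x=np.where(m>0);print(fn,n,nm,len(x),(x.mean()+u0).round(1),(y.mean()+v0).round(1))
print(bot.finish_job())
```

```text
c0 scene blue 67 293.1 255.4
c0 scene black 216 291.1 247.3
c0 side blue 17 317.8 230.0
c0 side black 109 316.3 223.7
ca scene blue 67 293.1 255.6
ca scene black 219 291.0 247.6
ca side blue 19 317.8 230.4
ca side black 112 316.5 225.7
cf scene blue 66 293.1 255.6
cf scene black 218 291.0 248.0
cf side blue 19 317.8 230.4
cf side black 106 316.0 224.5
the job is handed in; nothing more can be done
None
```

I weighed the bin on the scale, hung the scale back in its stand, set the bin in the blue tray and handed the job in at about 32.6 s. `finish_job` gives no verdict.

- **Weighing:** The bin hung clear of the worktop for about 2.3 s. The wrist force averaged 6.50 N, and the scale alone read 2.05 N after unhooking. That makes the bin about 4.45 N, or 0.45 kg. I took the weight from the wrist force only and did not read the pointer on the scale's face. The value is close to the 460–540 g band where either tray counts.
- **Scale:** The bar is back in both notches. The scale's blue and black pixel centroids match the start picture within about 1 px in both fixed views, which is roughly 3 mm. In one reading just after release the bar's centroid was 2 px off in the side view.
- **Bin:** It stands at about (0.425, -0.363), within about 2 mm of the tray centre I measured. The floor contact was gentle: the wrist force rose to about +6 N before release. The gripper is open and about 20 cm above the release height, touching nothing.
- **Inconclusive check:** A plain picture difference around the stand in the side view was large (about 25–27 grey levels). I put that down to the bin and arm having moved in that area, and the centroid check took its place.
- **Other items:** I did not measure the other things on the worktop one by one at the end. No unexpected wrist forces showed in the readings I took.

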